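# Refit the guard lid of the curd mill

## Robot

A 7-joint arm with a two-finger parallel gripper is mounted at the origin on the work surface. World frame = base frame: x ahead of the robot, y to its left, z up, the work surface at z = 0. Lengths are in m, angles in rad, forces in N, time in s.
With the tool pointing down it reaches from about 0.4 to 0.85 m from the base axis. Payload 6.9 kg.
Tool frame: the origin (TCP) lies midway between the tips of the shut fingers; the grasp point (between the pads) lies 19 mm behind it; z points along the fingers, x is the direction in which the jaws open and shut, and the axes are right-handed (so a half turn about z gives the same grasp; the last joint's range is limited). The gripper opens to 85 mm and grips with 20 to 120 N. Pads are 22 mm wide; open, the fingers measure 114 mm over their backs; the gripper's body (76 mm by 85 mm) begins 54 mm behind the grasp point. The pads swing forward as they close: fully open they stand 13 mm farther back than shut.
Start: joints at [-1.147, 0.507, -0.238, 1.5, 0.126, 1.149, -0.155], TCP at [0.195, 0.594, 0.231] pointing down, gripper open.
Joint ranges: [-3.08, 3.08], [-0.24, 2.05], [-1.43, 1.35], [0, 2.5], [-1.52, 4.66], [0.17, 1.96], [-2.89, 2.89]. Speed limits (rad/s): [2.39, 2.39, 3.14, 3.14, 3.14, 3.14, 3.14].

## Interface

Orientations are given as a 3x3 rotation matrix whose columns are the frame's x, y, z axes.
In Python, from cell import observe, camera, sign_off, look_for gives the robot as it stands. The module is installed in compiled form; this text tells all that it offers.
- The arm moves only by the tool play_rows, never from a script. Its argument "commands" is a list that holds one entry, the list of rows, each a list of 5 numbers: the opening, from 0 (shut) to 1 (fully open), then the shift along the world's x, y, z in mm, then the turn about the world's z in rad. A call has 1 to 5 rows; each row is the pose to reach, as a shift and turn from the pose commanded when the call began; what a row does not reach only later rows make up. A row lasts 1/10 s, in which the tool goes at most 50 mm and 8.59 degrees, less where a joint would pass 70% of its speed; a pose out of reach is approached as far as the arm can. A call with a gripper value outside its range is refused whole. The fingers move at their own pace and stop on an object; the grip force is fixed at half the most. Time passes only in rows, so rows that repeat a pose let the fingers close. It gives the time, the measured TCP pose, the force and the opening at its end, in the units of the state.
- observe(): the state, without advancing time (a new reading comes with each control period).
- camera(name): name is "scene" or "top"; returns a dict with "image" (420x560x3 uint8, red, green, blue), "K" (3x3 intrinsics, pixels), "rvec" (rotation vector, rad) and "tvec" (3), from world to camera coordinates, as OpenCV has them. Camera axes: x right, y down, z forward; pixel columns grow to the right and rows downward; lengths in m; the calibration is good to about 2 mm. A picture is of the moment at which its call begins. There is no depth.
- sign_off(): hands the job in, once; it reports no verdict.
Trained networks look in a picture, given as the dict that the camera call returned (one of the last four; its "shot" number tells which), for a name from the list of things; names that differ only in an ending like _2 or _b are one class to them, and where a whole thing is asked for, a point or a joint stands for the part that bears it (a point fixed in the world has none). Each returns a list of dicts, best first, with "score" (0 to 1); they miss things now and then, are a little off and sometimes report something else, mostly with a low value. They report only what shows in the picture. A call takes as long as a camera call.
- look_for(picture, query): "at" ([x, y, z] in m, in world coordinates, good to about 4 mm: the middle of the surface that is visible of it).
The state is a dict: "t": time; "joints": joint angles; "joint_vel": joint speeds; "effort": joint torques, N m; "tool_pos": TCP position; "tcp_rot": TCP orientation; "wrist_force": force on the tool from outside, world axes, zero at the start; "moment": the same for the moment, N m; "opening": opening from 0.0 (shut) to 1.0 (fully open).
Only numpy, scipy, OpenCV 4.12 (cv2) and the standard library are available. Lean on these libraries where they do the work, as an engineer would, in place of code of your own. Each camera call takes 0.05 s, during which the arm holds its last target.

## Task

The curd mill has been cleaned and its guard lid lies on the bench. Put the lid back on: holding it tilted with its front raised, hook its rear lip under the ledge at the back of the hopper mouth, then swing the front down, without letting it drop, until the lid sits flat on the rim all round, and let go. Leave the mould, the tub and the brush where they are.

Things in the scene. Friction and masses are not known exactly. Their poses are not given: they have to be found in the camera images.
- mill: Steel bench-top curd mill, fixed; its back (grey motor, ledge) roughly towards the robot. Origin on the bench under the centre of the hopper mouth; x from back to front, y left, z up. Open mouth 170 (x) by 140 (y), spiked drum inside. Flat rim round it, 180 above the bench, spans x -112 to 105, y -90 to 90. Motor: x -114 to -238, below 170. Chute: out to x = 131, below 65.
- rim_center (a point): Centre of the hopper mouth at rim height, 180 above the mill's origin; axes as the mill's. When the lid is home its plate lies on the rim and its handle bar is 37 above this height.
- ledge (a point): Middle of the lower front edge of the ledge on the rear rim, 93 behind the mouth's centre; axes as the mill's. The ledge is a strip 160 long (y), 5 thick; under it a slot 13 high (rim to ledge) and 15 deep, open to the front, ended by an upright wall. Its top is 18 above the rim.
- lid_grip (a point): Centre of the lid's handle bar, where it is grasped: steel bar 110 long (lid y), 12 thick (x), 18 high (z), centre 32 above the plate's top, on legs 90 apart (clear), over the lid's middle. Axes: x from lip to front edge, z up through the plate. At the start the lid lies flat on the bench, handle up, lip roughly towards the robot, bar centre 52 above the bench.
- lid_lip (a point): Middle of the lower rear edge of the lid's lip: 100 behind and 37 below the bar's centre; axes as lid_grip. Home, it rests on the rear rim under the ledge, 100 to 108 behind the mouth's centre. With the lip fully in, the slot lets the lid tilt to about 0.45 rad; the front rib clears the front rim above about 0.1 rad.
- lid_front (a point): Middle of the lower front edge of the lid's plate: 100 ahead of and 37 below the bar's centre; axes as lid_grip. Home, it rests on the front rim.
- lid: Loose guard lid, about 0.4 kg: white plastic plate 200 (x) by 170 (y) by 5, steel bow handle. Its rear end, x -100 to -70, is the lip, stepped in to 150 wide. Ribs 15 deep below the plate drop into the mouth with about 4 to spare a side: front rib (outer face x = 85), side ribs (outer faces y = +-66, x -70 to 79). Origin: centre, at the ribs' lower edges, 15 below the plate's underside.
- mould: Bystander: white plastic cheese mould ring, 104 diameter, 75 high, standing on the bench beyond the work; origin at the centre of its underside.
- tub: Bystander: white tub with a red cap, 84 diameter, 85 high, on the left of the bench; origin at the centre of its underside.
- brush: Bystander: flat brush with a wooden handle, about 220 long, lying on the right of the bench; origin on its underside.

How it is judged:
On the way:
1. the lip is under the ledge (at least 4 mm in) while the lid's front is raised (tilt over 0.06 rad) (x of lid_lip in the frame of ledge below -0.004 m and z of lid_lip in the frame of ledge between -0.018 and -0.003 m and y of lid_lip in the frame of ledge between -0.02 and 0.02 m and z of lid_front in the frame of rim_center above 0.014 m and angle between lid_grip's own z axis and vertical between 0.06 and 0.8 rad), for 0.1 s.
At the end, for the whole second after the job is handed in: The lid lies still and flat on the mill's rim (tilt under 0.03 rad; lip and front edge within 3 mm of the rim), centred to 10 mm sideways, its lip at least 4 mm under the ledge, released (x of lid_lip in the frame of ledge below -0.004 m and z of lid_lip in the frame of rim_center between -0.004 and 0.003 m and z of lid_front in the frame of rim_center between -0.004 and 0.003 m and y of lid_grip in the frame of rim_center between -0.01 and 0.01 m and angle between lid_grip's own z axis and vertical below 0.03 rad and linear speed of lid below 0.01 m/s); the robot touches nothing.
It fails at once if the lid is let fall: with its lip under the ledge it swings faster than 2.5 rad/s (x of lid_lip in the frame of ledge below -0.002 m and distance between lid_lip and ledge below 0.03 m and angular speed of lid above 2.5 rad/s).
It fails at once if the mould, the tub or the brush is moved by more than 30 mm (distance of any of mould, tub, brush from where it was at the start of the episode above 0.03 m).
It also fails if it takes over 51 s, if anything falls off the work surface, if the arm or the gripper's body presses on something with over 40 N, if the wrist force passes 120 N, or if a joint passes its speed limit or range.

## Working session

There is one attempt and no reset: what is moved stays moved. The work goes in short steps, Python scripts to look and compute and a tool call to move; the robot and the scene stay as the last step left them, time stands still between calls to the robot, and variables do not carry over. Pictures are saved under pics/ and viewed, and the job is handed in when it is done.

Besides the shell and the picture viewer there is one more tool, called after "Request:" as name([rows], argument=value, ...), one row to a line, values as JSON. play_rows: Moves the arm, as the interface text tells. Its arguments: {"type":"object","properties":{"commands":{"type":"array"}},"required":["commands"]}

```bash
mkdir -p pics
cat > h.py <<'E'
import numpy as np, cv2
from cell import observe, camera, sign_off, look_for
def P(c,X):
    return cv2.projectPoints(np.atleast_2d(np.float64(X)),c["rvec"],c["tvec"],c["K"],None)[0][:,0]
def ray(c,uv,z):
    "pixels -> world point at height z"
    R=cv2.Rodrigues(np.float64(c["rvec"]))[0]; o=-R.T@np.ravel(c["tvec"])
    uv=np.atleast_2d(uv); d=(np.linalg.inv(c["K"])@np.c_[uv,np.ones(len(uv))].T).T@R
    return o+d*((z-o[2])/d[:,2])[:,None]
def save(c,n,crop=None,s=1):
    im=c["image"] if isinstance(c,dict) else c
    if crop: im=im[crop[1]:crop[3],crop[0]:crop[2]]
    im=cv2.resize(im,None,fx=s,fy=s,interpolation=cv2.INTER_CUBIC)
    cv2.imwrite("pics/%s.png"%n,cv2.cvtColor(im,cv2.COLOR_RGB2BGR))
E
python3 - <<'E'
from h import *
np.set_printoptions(precision=4,suppress=True)
o=observe()
for k in o: print(k,np.array(o[k]))
for n in("top","scene"):
    c=camera(n); save(c,n+"0")
    R=cv2.Rodrigues(np.float64(c["rvec"]))[0]; print(n,"cam at",-R.T@np.ravel(c["tvec"]),"axis",R[2])
    for q in("mill","rim_center","ledge","lid","lid_grip","lid_lip","lid_front","mould","tub","brush"):
        try:
            r=look_for(c,q); print(q,[(np.array(d["at"]),round(d["score"],2),P(c,d["at"])[0]) for d in r[:2]])
        except Exception as e: print(q,e)
E
```

```text
t 0.0
joints [-1.1475  0.5083 -0.2375  1.5011  0.1257  1.1489 -0.1548]
joint_vel [ 0.0009 -0.0007 -0.0007 -0.0002 -0.0015 -0.0009 -0.0003]
effort [ -0.0012 -62.0577  -2.1868 -24.9661   0.0126   0.0117   0.    ]
tool_pos [0.1952 0.5932 0.2304]
tcp_rot [[ 0.3125  0.9499 -0.0005]
 [ 0.9499 -0.3125 -0.0017]
 [-0.0018  0.     -1.    ]]
wrist_force [ 0.3577  0.1507 -0.9063]
moment [ 0.0036 -0.0102 -0.0414]
opening 0.9987865102794341
top cam at [0.393  0.0048 1.1947] axis [ 0.2063  0.0028 -0.9785]
mill [(array([ 0.5254, -0.2437,  0.1335]), 0.62, array([370.1417, 234.1829]))]
rim_center []
ledge [(array([ 0.5161, -0.2454,  0.1327]), 0.89, array([370.898 , 237.6673])), (array([0.5256, 0.2065, 0.0166]), 0.6, array([209.8916, 240.0331]))]
lid [(array([0.5276, 0.2149, 0.0203]), 0.73, array([206.8738, 239.2401]))]
lid_grip [(array([0.5309, 0.2115, 0.0199]), 0.82, array([208.0744, 238.1397]))]
lid_lip [(array([0.5294, 0.2082, 0.0192]), 0.86, array([209.2096, 238.6631]))]
lid_front [(array([0.524 , 0.2128, 0.0183]), 0.66, array([207.6616, 240.5207])), (array([0.47  , 0.4722, 0.0853]), 0.33, array([
[... 566 characters left out ...]
edge [(array([ 0.5484, -0.2836,  0.1227]), 0.97, array([211.8705, 253.3074]))]
lid [(array([0.5437, 0.1967, 0.0175]), 0.64, array([302.0227, 201.9407]))]
lid_grip [(array([0.5472, 0.1994, 0.0194]), 0.7, array([303.2466, 201.4646])), (array([ 0.5424, -0.2858,  0.1231]), 0.41, array([209.7223, 252.8396]))]
lid_lip [(array([0.5449, 0.2017, 0.019 ]), 0.65, array([303.0494, 201.0517]))]
lid_front [(array([0.5475, 0.2   , 0.0165]), 0.77, array([303.3912, 202.0675]))]
mould [(array([ 0.8002, -0.0253,  0.0451]), 0.57, array([334.2391, 256.5609]))]
tub [(array([0.486 , 0.4648, 0.0552]), 0.62, array([325.962 , 157.9121]))]
brush [(array([ 0.4467, -0.4812,  0.0145]), 0.87, array([139.9846, 308.7185]))]
```

Run:
```python
from h import *
im=cv2.imread("pics/top0.png")
cv2.imwrite("pics/top0a.png",cv2.resize(im[170:320,130:290],None,fx=5,fy=4.0 and 5,interpolation=cv2.INTER_CUBIC)[:600*1])
cv2.imwrite("pics/top0b.png",cv2.resize(im[155:305,300:450],None,fx=4,fy=4,interpolation=cv2.INTER_CUBIC))
cv2.imwrite("pics/top0a.png",cv2.resize(im[170:290,140:290],None,fx=5,fy=5,interpolation=cv2.INTER_CUBIC))
```

```text
(no output)
```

View pics/top0.png

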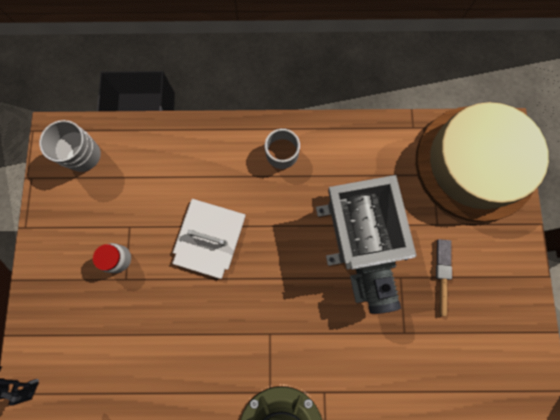

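View pics/scene0.png

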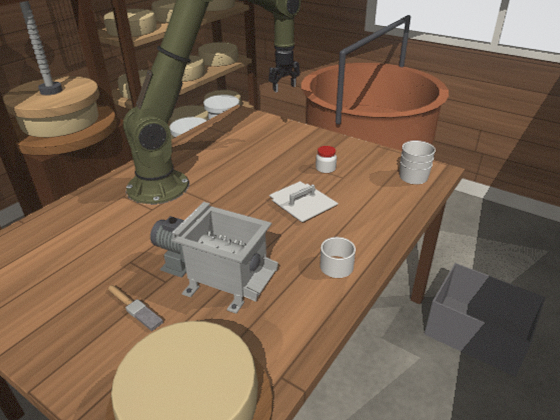

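View pics/top0a.png

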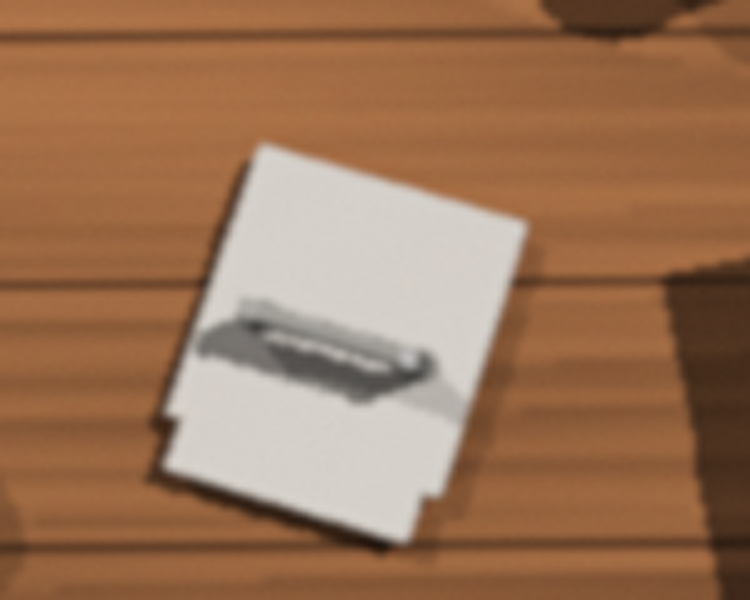

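View pics/top0b.png

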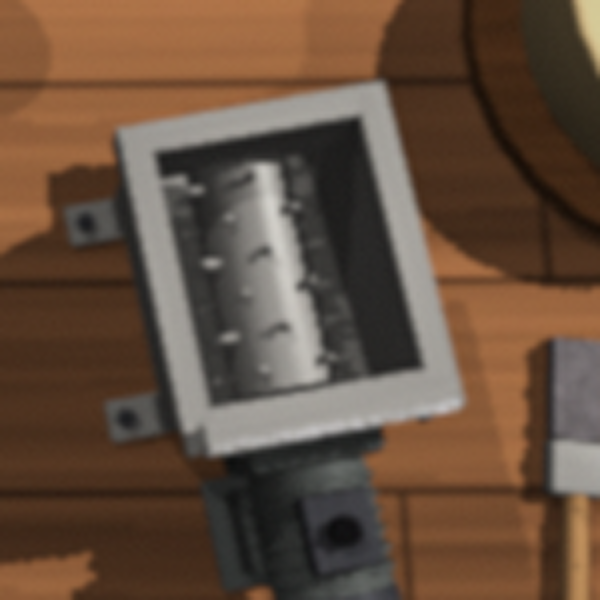

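```bash
cat >> h.py <<'E'
from scipy.optimize import least_squares
def fit(c,uv,pts,x0,ps=None):
    "fit planar pose (x,y,yaw) of model points (z absolute)"
    pts=np.float64(pts)
    def w(p):
        cs,sn=np.cos(p[2]),np.sin(p[2]); return np.c_[p[0]+cs*pts[:,0]-sn*pts[:,1],p[1]+sn*pts[:,0]+cs*pts[:,1],pts[:,2]]
    f=lambda p:(P(c,w(p))-uv).ravel()
    r=least_squares(f,x0,loss="soft_l1"); return r.x,r.fun.reshape(-1,2),w(r.x)
E
python3 - <<'E'
from h import *
np.set_printoptions(precision=4,suppress=True)
c=camera("top"); print(c["K"])
uv=np.array([(262,143),(528,222),(422,493),(408,545),(160,465),(175,418),])/5+[140,170]-0.4
pts=np.array([(100,85,20),(100,-85,20),(-70,-75,20),(-100,-75,20),(-100,75,20),(-70,75,20)])/1e3
p,r,w=fit(c,uv,pts,[.53,.21,0]); print("lid",p,r)
uv2=np.array([(157,153),(360,118),(422,368),(212,407),(118,130),(385,82)])/4+[300,155]-.4
pts2=np.array([(85,70,180),(85,-70,180),(-85,-70,180),(-85,70,180),(105,90,180),(105,-90,180)])/1e3
p2,r2,w2=fit(c,uv2,pts2,[.53,-.24,0]); print("mill",p2,r2)
im=c["image"].copy(); big=cv2.resize(im,None,fx=4,fy=4,interpolation=cv2.INTER_CUBIC)
def tr(p,q):
    q=np.float64(q)/1e3; cs,sn=np.cos(p[2]),np.sin(p[2]); return np.c_[p[0]+cs*q[:,0]-sn*q[:,1],p[1]+sn*q[:,0]+cs*q[:,1],q[:,2]]
def poly(p,q,col):
    u=(P(c,tr(p,q))+.5)*4; cv2.polylines(big,[np.int32(np.round(u))],True,col,1)
poly(p,[(100,85,20),(100,-85,20),(-70,-85,20),(-70,-75,20),(-100,-75,20),(-100,75,20),(-70,75,20),(-70,85,20)],(255,0,0))
poly(p,[(6,55,61),(6,-55,61),(-6,-55,61),(-6,55,61)],(0,0,255))
poly(p2,[(85,70,180),(85,-70,180),(-85,-70,180),(-85,70,180)],(255,0,0))
poly(p2,[(105,90,180),(105,-90,180),(-112,-90,180),(-112,90,180)],(255,0,0))
poly(p2,[(-93,80,198),(-93,-80,198),(-112,-80,198),(-112,80,198)],(0,255,0))
save(big[760:1160,640:1040],"ov_lid"); save(big[680:1160,1260:1720],"ov_mill")
s=camera("scene"); c=s; big=cv2.resize(s["image"],None,fx=4,fy=4,interpolation=cv2.INTER_CUBIC)
poly(p,[(100,85,20),(100,-85,20),(-70,-85,20),(-70,-75,20),(-100,-75,20),(-100,75,20),(-70,75,20),(-70,85,20)],(255,0,0))
poly(p,[(6,55,61),(6,-55,61),(-6,-55,61),(-6,55,61)],(0,0,255))
poly(p2,[(85,70,180),(85,-70,180),(-85,-70,180),(-85,70,180)],(255,0,0))
poly(p2,[(105,90,180),(105,-90,180),(-112,-90,180),(-112,90,180)],(255,0,0))
poly(p2,[(-93,80,198),(-93,-80,198),(-112,-80,198),(-112,80,198)],(0,255,0))
save(big[780:1220,600:1380],"ov_scene")
E
```

```text
[[396.5775   0.     276.2722]
 [  0.     396.5775 201.5436]
 [  0.       0.       1.    ]]
lid [ 0.5318  0.2134 -0.3043] [[-0.2252  0.0358]
 [-0.1762  0.4165]
 [-0.2056 -0.0338]
 [-0.7027 -0.4513]
 [ 0.5087  0.2533]
 [ 1.0217 -0.1698]]
mill [ 0.5577 -0.2385  0.1729] [[-0.7024 -0.1038]
 [ 0.5205 -0.6023]
 [ 0.7813  0.4709]
 [-0.4077  0.5768]
 [ 0.0226 -0.3068]
 [-0.1553 -0.1108]]
```

View pics/ov_lid.png

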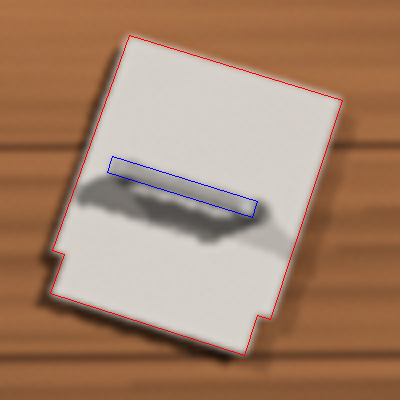

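View pics/ov_mill.png

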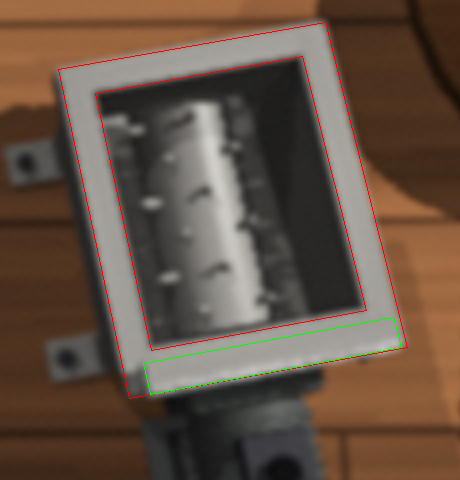

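View pics/ov_scene.png

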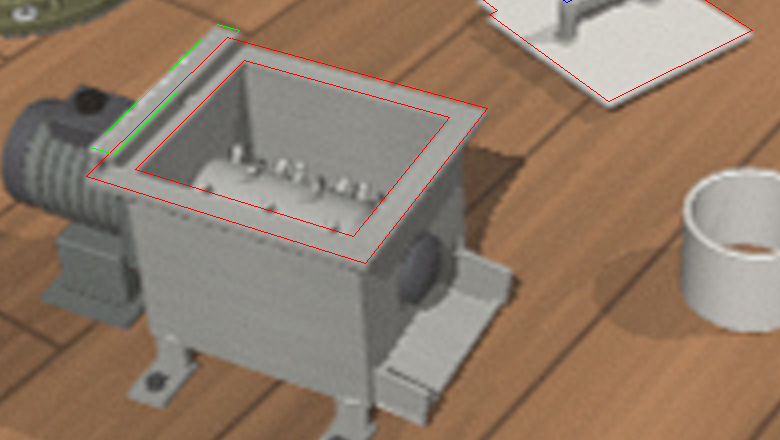

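Request:
play_rows([
  [[1,28,-31,0,-0.13],[1,56,-63,0,-0.26],[1,84,-95,0,-0.39],[1,112,-127,0,-0.52],[1,140,-158,0,-0.65]],
])

```text
t: 1.7
tool_pos: [0.3363, 0.4343, 0.2315]
tcp_rot: [[0.827, 0.563, 0.0], [0.563, -0.827, 0.0], [0.0, -0.0, -1.0]]
wrist_force: [1.1, 1.3, -0.6]
opening: 0.995
```

Request:
play_rows([
  [[1,28,-31,0,-0.13],[1,56,-63,0,-0.26],[1,84,-95,0,-0.39],[1,112,-127,0,-0.52],[1,140,-158,0,-0.65]],
])

```text
t: 2.2
tool_pos: [0.4763, 0.2762, 0.2316]
tcp_rot: [[0.999, -0.052, 0.0], [-0.052, -0.999, 0.0], [0.0, -0.0, -1.0]]
wrist_force: [0.1, 0.2, 0.4]
opening: 1.002
```

Request:
play_rows([
  [[1,28,-31,-30,-0.13],[1,56,-64,-60,-0.257],[1,57,-64,-90,-0.257],[1,57,-64,-90,-0.257],[1,57,-64,-90,-0.257]],
])

```text
t: 2.7
tool_pos: [0.5318, 0.2145, 0.1415]
tcp_rot: [[0.955, -0.298, -0.001], [-0.298, -0.955, 0.0], [-0.001, 0.0, -1.0]]
wrist_force: [1.1, 1.4, 0.7]
opening: 0.999
```

Request:
play_rows([
  [[1,0,-1,-40,0],[1,0,-1,-87,0],[0.3,0,-1,-87,0],[0.3,0,-1,-87,0],[0.3,0,-1,-87,0]],
])

```text
t: 3.2
tool_pos: [0.5339, 0.2139, 0.0573]
tcp_rot: [[0.954, -0.298, 0.004], [-0.298, -0.954, 0.002], [0.003, -0.003, -1.0]]
wrist_force: [0.9, 0.4, 0.3]
opening: 0.515
```

Request:
play_rows([
  [[0,0,0,0,0],[0,0,0,0,0],[0,0,0,0,0],[0,0,0,0,0],[0,0,0,0,0]],
])

```text
t: 3.7
tool_pos: [0.5329, 0.2133, 0.0563]
tcp_rot: [[0.954, -0.299, 0.002], [-0.299, -0.954, 0.002], [0.001, -0.002, -1.0]]
wrist_force: [-2.6, 0.3, 10.7]
opening: 0.11
```

Run:
```python
from h import *
c=camera("scene"); save(c,"grip1",(250,150,360,240),7); print(observe()["opening"],observe()["tool_pos"],observe()["wrist_force"])
```

```text
0.10915767095145698 [0.53287489 0.2133205  0.05628722] [-2.90335538 -0.05908666 11.1164637 ]
```

View pics/grip1.png

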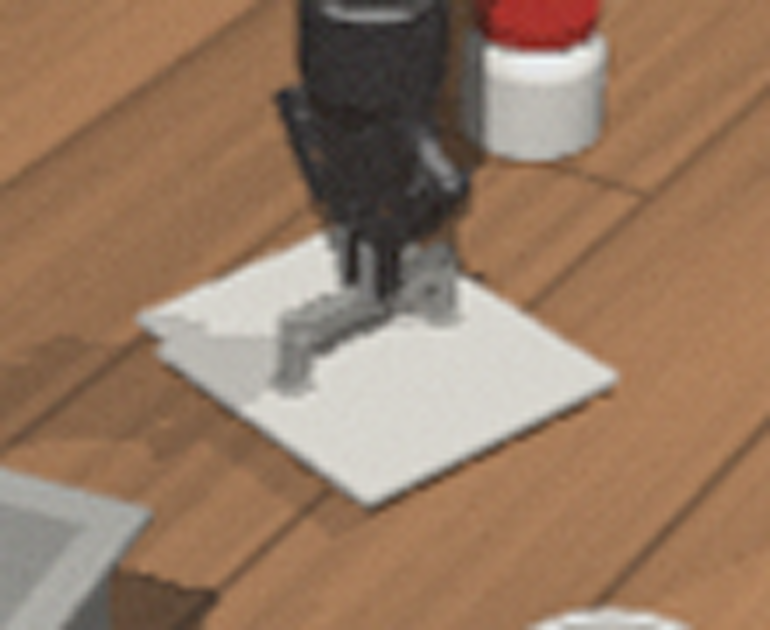

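Request:
play_rows([
  [[0,0,0,5,0],[0,0,0,15,0],[0,0,0,30,0],[0,0,0,45,0],[0,0,0,45,0]],
])

```text
t: 4.25
tool_pos: [0.5336, 0.2129, 0.1015]
tcp_rot: [[0.954, -0.3, 0.003], [-0.3, -0.954, 0.001], [0.003, -0.002, -1.0]]
wrist_force: [0.3, -0.2, -3.7]
opening: 0.112
```

Run:
```python
from h import *
o=observe();c=camera("scene"); save(c,"grip2",(250,130,360,220),7); print(o["opening"],o["tool_pos"],o["wrist_force"],o["moment"])
```

```text
0.1124182967965116 [0.5335692  0.21293722 0.10148971] [ 0.34610026 -0.18785635 -3.66857426] [ 0.03679399 -0.04503785 -0.00559996]
```

View pics/grip2.png

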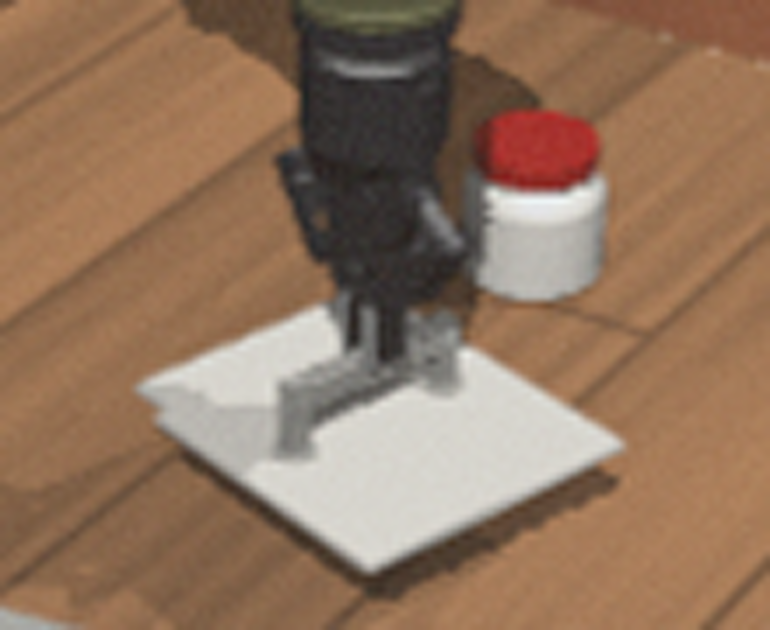

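Request:
play_rows([
  [[0,0,0,20,0],[0,0,0,55,0],[0,0,-10,95,0],[0,0,-30,135,0.02],[0,4,-60,170,0.06]],
])

```text
t: 4.8
tool_pos: [0.5354, 0.154, 0.2702]
tcp_rot: [[0.971, -0.237, -0.001], [-0.237, -0.971, 0.001], [-0.001, -0.001, -1.0]]
wrist_force: [1.9, 0.0, -4.3]
opening: 0.112
```

Request:
play_rows([
  [[0,5,-35,20,0.05],[0,10,-70,30,0.1],[0,15,-105,33,0.15],[0,20,-140,33,0.2],[0,25,-175,33,0.25]],
])

```text
t: 5.3
tool_pos: [0.5609, -0.0237, 0.3015]
tcp_rot: [[1.0, 0.008, -0.001], [0.008, -1.0, 0.0], [-0.001, -0.0, -1.0]]
wrist_force: [0.6, -0.1, -3.6]
opening: 0.109
```

Request:
play_rows([
  [[0,5,-40,0,0.05],[0,10,-80,0,0.1],[0,16,-120,0,0.14],[0,20,-155,0,0.16],[0,24,-185,0,0.167]],
])

```text
t: 5.8
tool_pos: [0.5846, -0.2097, 0.3009]
tcp_rot: [[0.985, 0.171, -0.002], [0.171, -0.985, 0.0], [-0.002, -0.0, -1.0]]
wrist_force: [0.3, 0.3, -3.4]
opening: 0.109
```

Request:
play_rows([
  [[0,0,-15,0,0],[0,1,-25,0,0],[0,1,-26,0,0],[0,1,-26,0,0]],
])

```text
t: 6.2
tool_pos: [0.5865, -0.2318, 0.3019]
tcp_rot: [[0.985, 0.173, -0.0], [0.173, -0.985, 0.001], [-0.0, -0.001, -1.0]]
wrist_force: [0.4, 0.3, -3.9]
opening: 0.11
```

```bash
cat >> h.py <<'E'
MILL=np.array([.5577,-.2385,.1729])
def tr(p,q):
    q=np.float64(q)/1e3; cs,sn=np.cos(p[2]),np.sin(p[2]); return np.c_[p[0]+cs*q[:,0]-sn*q[:,1],p[1]+sn*q[:,0]+cs*q[:,1],q[:,2]]
def inmill(xy,yaw=None):
    d=(np.float64(xy[:2])-MILL[:2])*1e3; cs,sn=np.cos(MILL[2]),np.sin(MILL[2]); return np.array([cs*d[0]+sn*d[1],-sn*d[0]+cs*d[1]])
def lidpts(tilt,pts):
    "lid pts (mm, rel. bar centre) rotated by front-up tilt about bar centre"
    q=np.float64(pts); c,s=np.cos(tilt),np.sin(tilt); return np.c_[c*q[:,0]-s*q[:,2],q[:,1],s*q[:,0]+c*q[:,2]]
PL=[(100,85,-32),(100,-85,-32),(-70,-85,-32),(-70,-75,-32),(-100,-75,-32),(-100,75,-32),(-70,75,-32),(-70,85,-32)]
BAR=[(6,55,9),(6,-55,9),(-6,-55,9),(-6,55,9)]
def shots(tag,tilt=0,zoff=-4.3,draw=True):
    o=observe(); t=np.array(o["tool_pos"]); R=np.array(o["tcp_rot"]); yaw=np.arctan2(R[1,0],R[0,0])
    print("t",o["t"],"mill xy",inmill(t),"z",t[2]*1e3,"dyaw",yaw-MILL[2],"F",np.round(o["wrist_force"],1),"M",np.round(o["moment"],2),"op",round(o["opening"],3))
    for n,box in(("top",(310,160,440,275)),("scene",(140,150,300,290))):
        c=camera(n); big=cv2.resize(c["image"],None,fx=5,fy=5,interpolation=cv2.INTER_CUBIC)
        if draw:
          for q,col in((PL,(255,0,0)),(BAR,(0,0,255))):
            w=tr([t[0],t[1],yaw],lidpts(tilt,q)+[0,0,t[2]*1e3+zoff]); cv2.polylines(big,[np.int32(np.round((P(c,w)+.5)*5))],True,col,1)
          for q in([(85,70,180),(85,-70,180),(-85,-70,180),(-85,70,180)],[(105,90,180),(105,-90,180),(-112,-90,180),(-112,90,180)],[(-93,80,198),(-93,-80,198),(-112,-80,198),(-112,80,198)]):
            cv2.polylines(big,[np.int32(np.round((P(c,tr(MILL,q))+.5)*5))],True,(0,200,0),1)
        save(big[box[1]*5:box[3]*5,box[0]*5:box[2]*5],tag+"_"+n)
E
python3 -c "
from h import *
shots('a')"
```

```text
t 6.2 mill xy [29.54061031  1.64184867] z 301.9488884346466 dyaw 0.0013732847340164611 F [ 0.4  0.3 -3.9] M [0.02 0.   0.02] op 0.11
```

View pics/a_top.png

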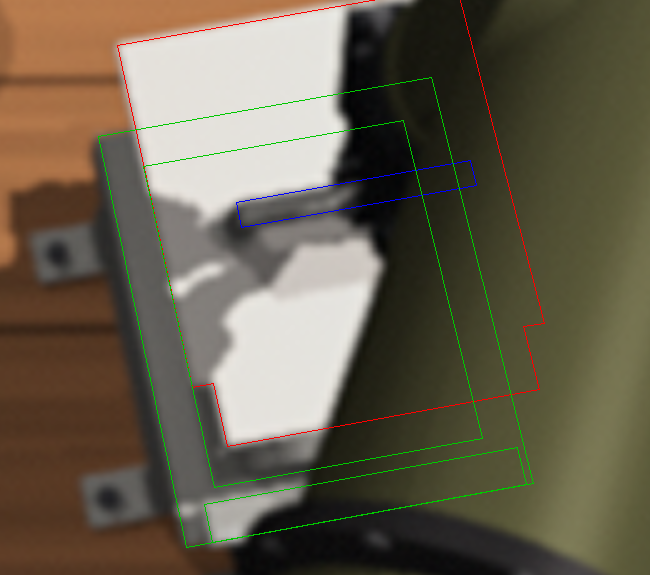

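View pics/a_scene.png

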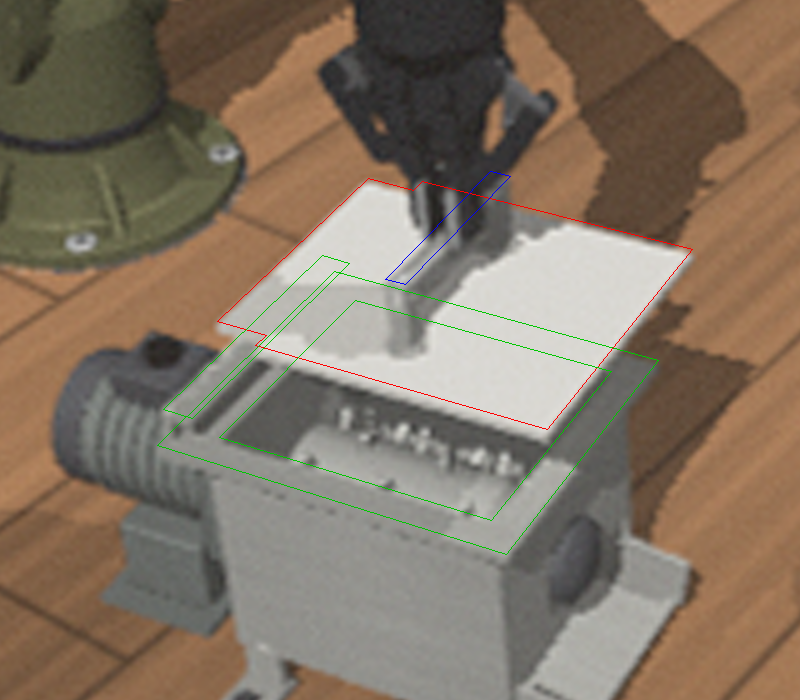

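Request:
play_rows([
  [[0,-9,-2,-20,0],[0,-17,-4.6,-40,0],[0,-17,-4.6,-55,0],[0,-17,-4.6,-60,0],[0,-17,-4.6,-60,0]],
])

```text
t: 6.8
tool_pos: [0.5695, -0.2366, 0.242]
tcp_rot: [[0.985, 0.174, -0.001], [0.174, -0.985, 0.001], [-0.001, -0.001, -1.0]]
wrist_force: [0.1, 0.2, -4.6]
opening: 0.113
```

```bash
python3 -c "
from h import *
shots('b')"
```

```text
t 6.8 mill xy [11.93858575 -0.16661422] z 241.9846900900404 dyaw 0.001635518052996332 F [ 0.1  0.2 -4.6] M [-0.02 -0.03 -0.06] op 0.113
```

View pics/b_top.png

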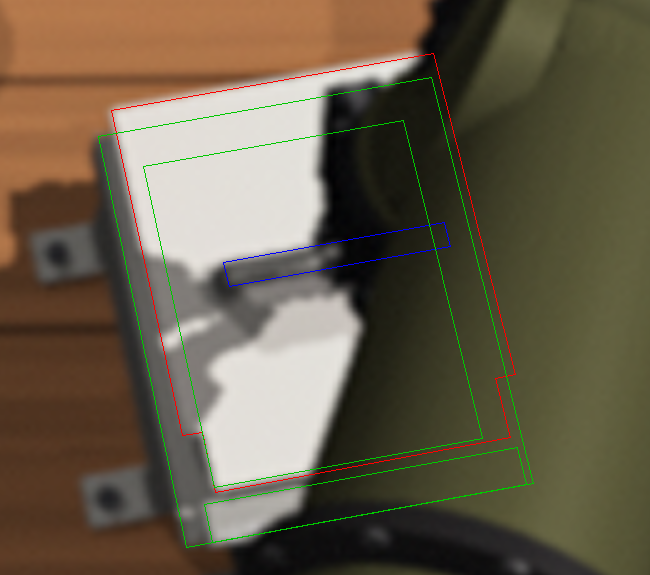

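View pics/b_scene.png

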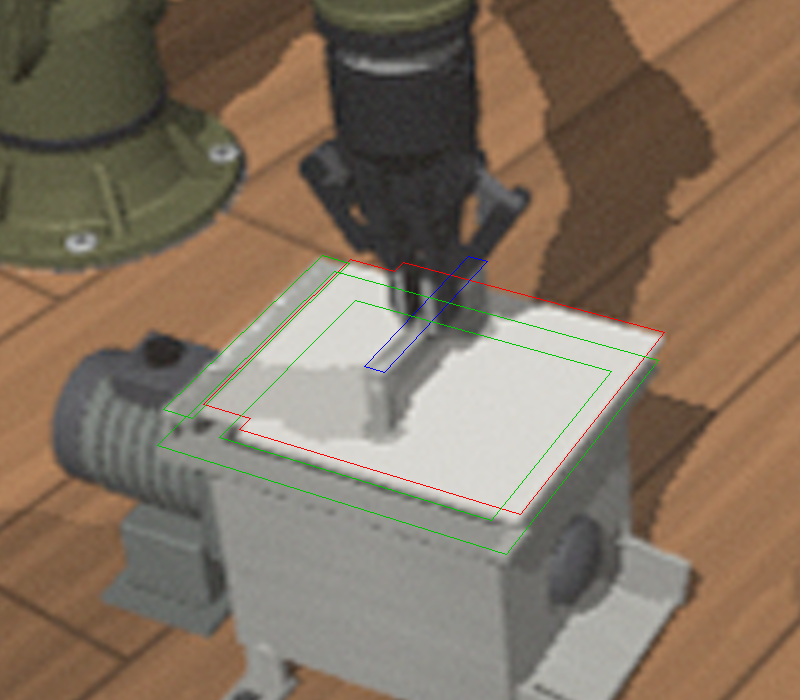

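Request:
play_rows([
  [[0,0,0,-2,0],[0,0,0,-4,0],[0,0,0,-5,0],[0,0,0,-6,0],[0,0,0,-7,0]],
])

```text
t: 7.4
tool_pos: [0.5692, -0.2381, 0.2354]
tcp_rot: [[0.985, 0.172, -0.0], [0.172, -0.985, -0.0], [-0.0, 0.0, -1.0]]
wrist_force: [-2.0, 0.4, -2.4]
opening: 0.112
```

Request:
play_rows([
  [[0,0,0,-0.5,0],[0,0,0,-1,0],[0,0,0,-1.5,0],[0,0,0,-2,0],[0,0,0,-2,0]],
])

```text
t: 7.9
tool_pos: [0.5692, -0.2382, 0.2335]
tcp_rot: [[0.985, 0.172, 0.0], [0.172, -0.985, -0.0], [-0.0, 0.0, -1.0]]
wrist_force: [-2.3, 0.0, 1.2]
opening: 0.111
```

Request:
play_rows([
  [[0,0,0,-1,0],[0,0,0,-2,0],[0,0,0,-3,0],[0,0,0,-3,0]],
])

```text
t: 8.3
tool_pos: [0.5691, -0.2383, 0.2307]
tcp_rot: [[0.985, 0.172, 0.0], [0.172, -0.985, -0.0], [0.0, 0.0, -1.0]]
wrist_force: [-5.5, -0.7, 6.4]
opening: 0.115
```

```bash
python3 -c "
from h import *
shots('c',0.05)"
```

```text
t 8.3 mill xy [11.23274357 -1.77029693] z 230.66944901643242 dyaw -0.000399825656313052 F [-5.5 -0.7  6.4] M [-0.05  0.72  0.06] op 0.115
```

View pics/c_top.png

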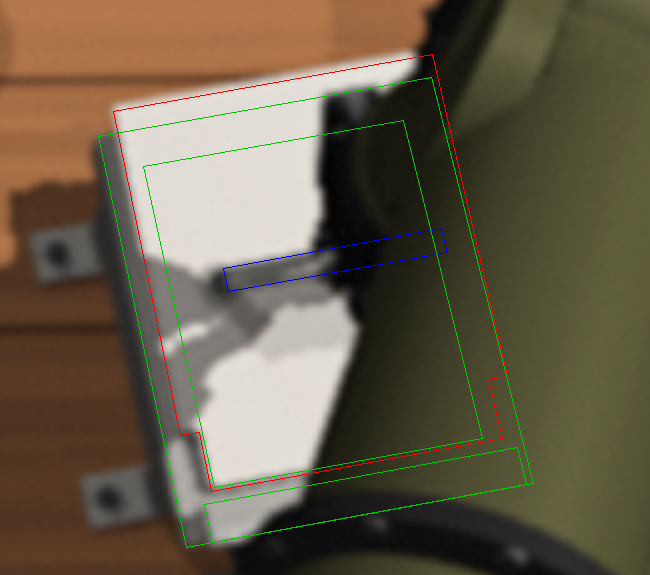

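View pics/c_scene.png

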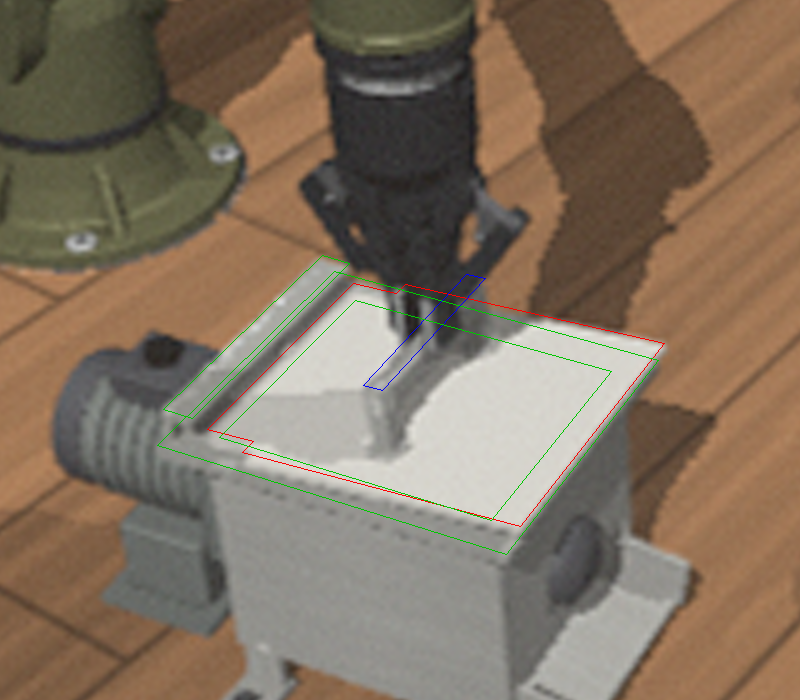

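Request:
play_rows([
  [[0,0,0.5,-1,0],[0,0,1,-2,0],[0,0,1.5,-3,0],[0,0,1.5,-4,0],[0,0,1.5,-4,0]],
])

```text
t: 8.9
tool_pos: [0.5692, -0.2382, 0.2296]
tcp_rot: [[0.985, 0.171, 0.003], [0.171, -0.985, -0.003], [0.003, 0.003, -1.0]]
wrist_force: [-10.7, -0.7, 21.7]
opening: 0.109
```

Request:
play_rows([
  [[0,0,0,-1,0],[0,0,0,-2,0],[0,0,0,-2,0]],
])

```text
t: 9.2
tool_pos: [0.5701, -0.2382, 0.2291]
tcp_rot: [[0.985, 0.171, 0.006], [0.171, -0.985, -0.003], [0.005, 0.004, -1.0]]
wrist_force: [-10.6, 1.0, 29.4]
opening: 0.113
```

```bash
python3 -c "
from h import *
shots('d',0.08)"
```

```text
t 9.2 mill xy [12.22277395 -1.81104343] z 229.1129746260595 dyaw -0.001008724752283613 F [-10.6   1.   29.4] M [0.2  2.14 0.02] op 0.113
```

View pics/d_scene.png

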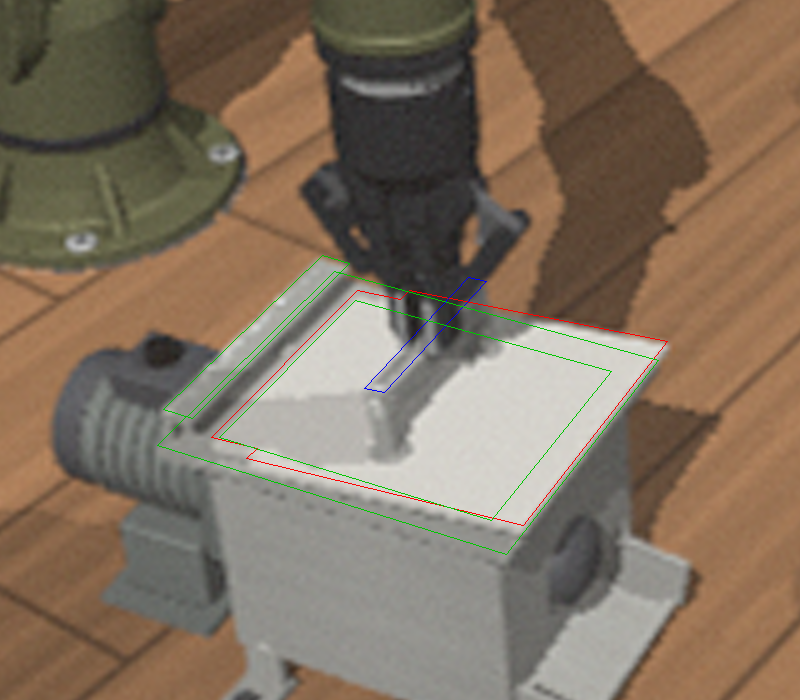

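Request:
play_rows([
  [[0,0,0,1,0],[0,0,0,2,0],[0,0,0,3,0],[0,0,0,3,0]],
])

```text
t: 9.7
tool_pos: [0.57, -0.2381, 0.2294]
tcp_rot: [[0.985, 0.171, 0.004], [0.171, -0.985, -0.003], [0.003, 0.003, -1.0]]
wrist_force: [-4.1, -2.4, 12.6]
opening: 0.111
```

Request:
play_rows([
  [[0,-2,-0.3,0.5,0],[0,-4,-0.7,1,0],[0,-6,-1,1,0],[0,-8,-1.4,1,0],[0,-8,-1.4,1,0]],
])

```text
t: 10.2
tool_pos: [0.5636, -0.2373, 0.2293]
tcp_rot: [[0.985, 0.173, 0.005], [0.173, -0.985, -0.0], [0.005, 0.001, -1.0]]
wrist_force: [3.8, 0.7, 6.0]
opening: 0.108
```

```bash
python3 -c "
from h import *
shots('e',0.08)"
```

```text
t 10.2 mill xy [6.04882145 0.19371467] z 229.29372507240274 dyaw 0.0013150720471687971 F [3.8 0.7 6. ] M [ 0.09 -1.2  -0.01] op 0.108
```

View pics/e_scene.png

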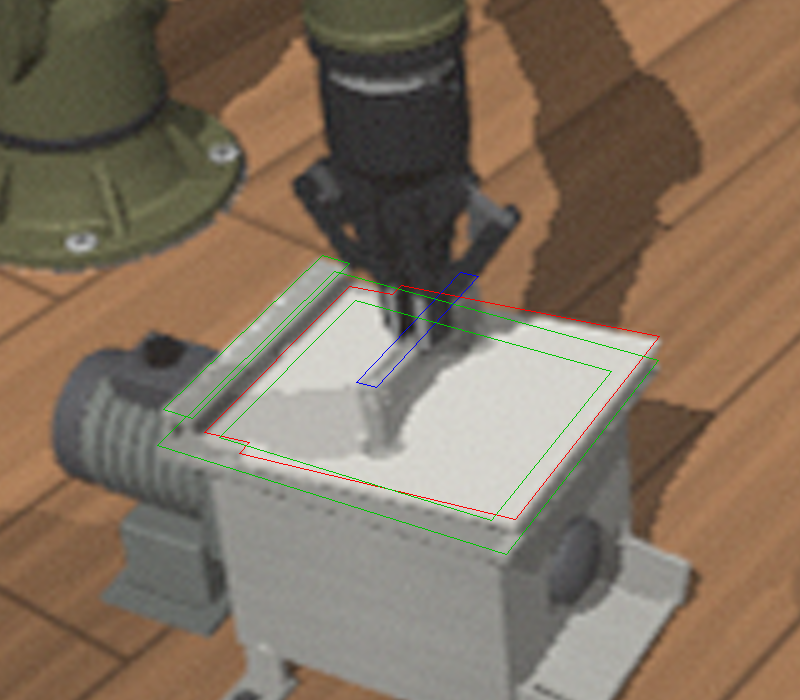

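View pics/e_top.png

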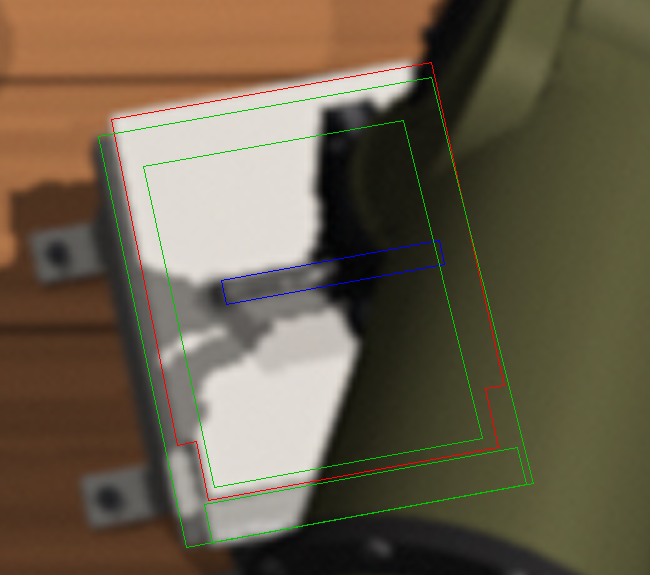

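Request:
play_rows([
  [[0,-1.5,-0.3,0,0],[0,-3,-0.5,0,0],[0,-4.5,-0.8,0,0],[0,-6,-1,0,0],[0,-6,-1,0,0]],
])

```text
t: 10.8
tool_pos: [0.557, -0.2381, 0.2291]
tcp_rot: [[0.985, 0.173, 0.004], [0.173, -0.985, 0.0], [0.004, 0.001, -1.0]]
wrist_force: [4.1, 1.1, 6.0]
opening: 0.113
```

```bash
python3 -c "
from h import *
shots('f',0.08)"
```

```text
t 10.8 mill xy [-0.59074318  0.4706446 ] z 229.05090645510123 dyaw 0.00127881253912851 F [4.1 1.1 6. ] M [ 0.21 -1.06  0.09] op 0.113
```

View pics/f_scene.png

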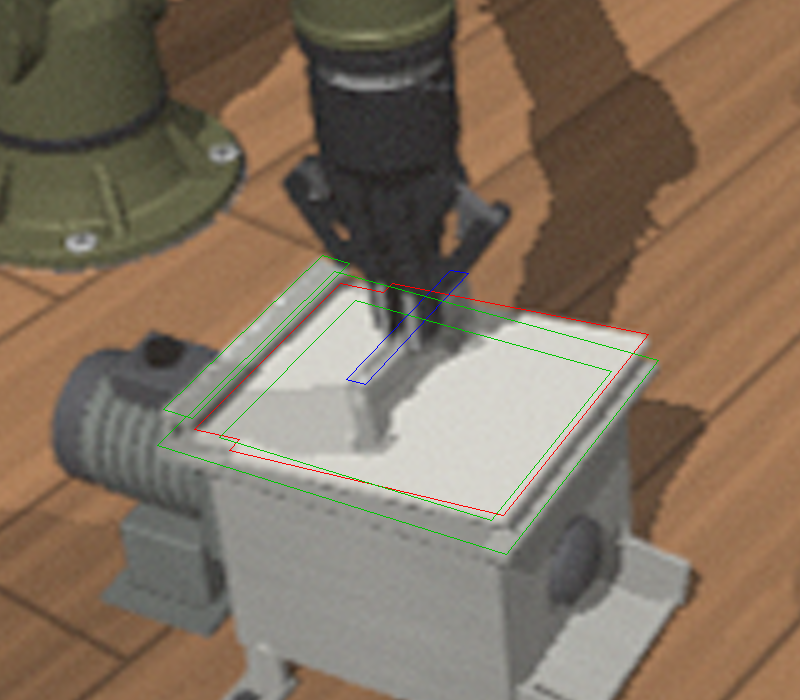

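View pics/f_top.png

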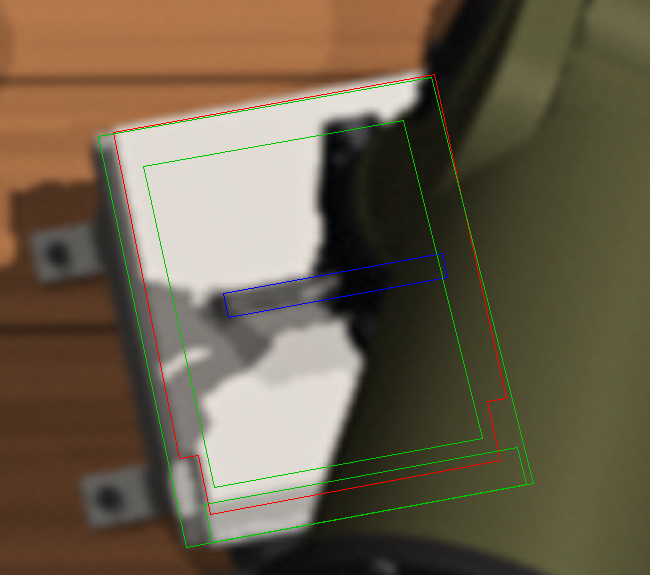

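Request:
play_rows([
  [[0,-1.2,-0.2,0,0],[0,-2.4,-0.4,0,0],[0,-2.4,-0.4,0,0]],
])

```text
t: 11.2
tool_pos: [0.5545, -0.2386, 0.2289]
tcp_rot: [[0.985, 0.173, 0.003], [0.173, -0.985, 0.0], [0.003, 0.0, -1.0]]
wrist_force: [4.0, 1.7, 5.4]
opening: 0.108
```

Request:
play_rows([
  [[0,0,0,1,0],[0,0,0,2,0],[0,0,0,3,0],[0,0,0,3,0]],
])

```text
t: 11.6
tool_pos: [0.5521, -0.2392, 0.2305]
tcp_rot: [[0.985, 0.172, -0.002], [0.172, -0.985, 0.001], [-0.002, -0.001, -1.0]]
wrist_force: [-0.3, -0.2, -4.1]
opening: 0.109
```

```bash
python3 -c "
from h import *
shots('g',0.08)"
```

```text
t 11.6 mill xy [-5.65744086  0.32488702] z 230.48170878104924 dyaw -0.000288411996991339 F [-0.3 -0.2 -4.1] M [ 0.05 -0.02 -0.01] op 0.109
```

View pics/g_scene.png

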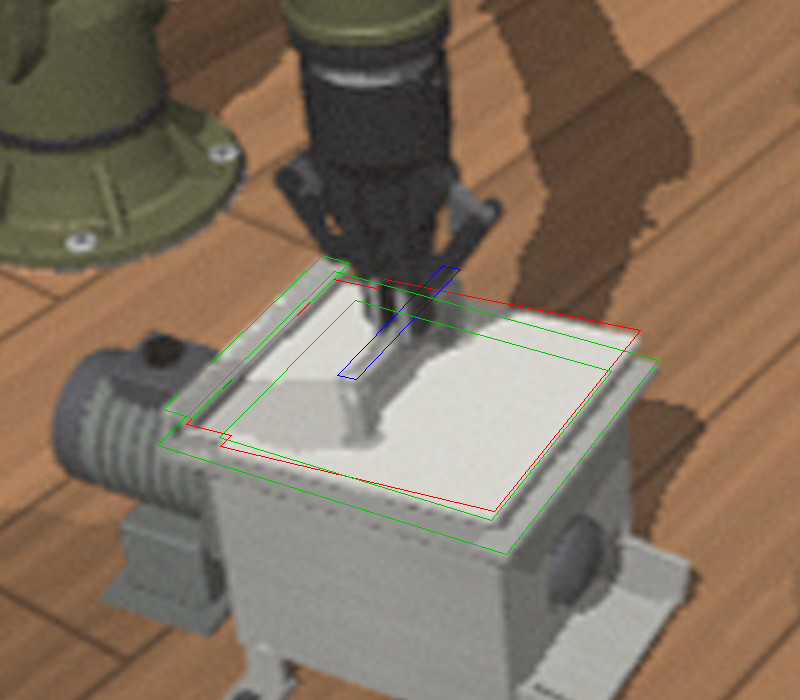

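View pics/g_top.png

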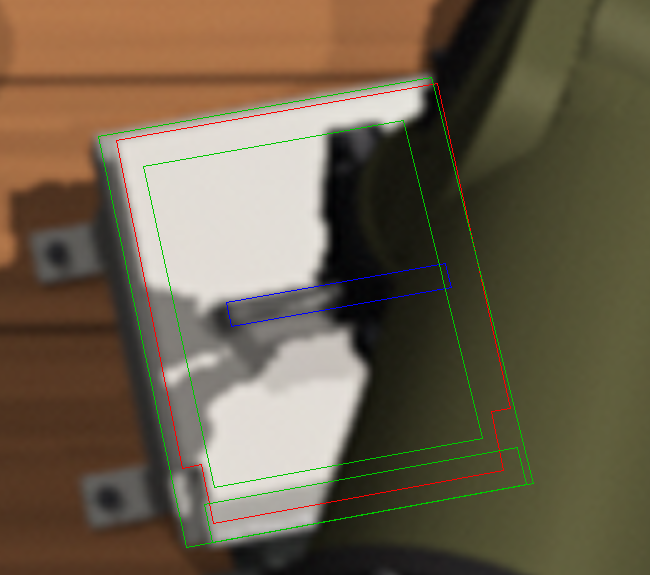

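Request:
play_rows([
  [[0,0,0,1.5,0],[0,0,0,3,0],[0,0,0,3,0],[0,0,0,3,0]],
])

```text
t: 12.1
tool_pos: [0.553, -0.2392, 0.2344]
tcp_rot: [[0.985, 0.172, 0.0], [0.172, -0.985, -0.0], [0.0, 0.0, -1.0]]
wrist_force: [-0.3, -0.5, -3.9]
opening: 0.112
```

Run:
```python
from h import *
shots('h',0.08)
im=cv2.imread("pics/h_scene.png"); cv2.imwrite("pics/h_z.png",cv2.resize(im[280:580,420:720],None,fx=2,fy=2))
shots('i',0.08,draw=False)
im=cv2.imread("pics/i_scene.png"); cv2.imwrite("pics/i_z.png",cv2.resize(im[230:530,150:550],None,fx=2,fy=2))
```

```text
t 12.1 mill xy [-4.78885994  0.0792767 ] z 234.39244774800787 dyaw 4.199863454759645e-05 F [-0.3 -0.5 -3.9] M [-0.01 -0.    0.01] op 0.112
t 12.2 mill xy [-4.81237157  0.11902608] z 234.30635618037272 dyaw 3.346758051062104e-05 F [-0.4 -0.  -4.2] M [ 0.03  0.03 -0.04] op 0.109
```

View pics/h_z.png

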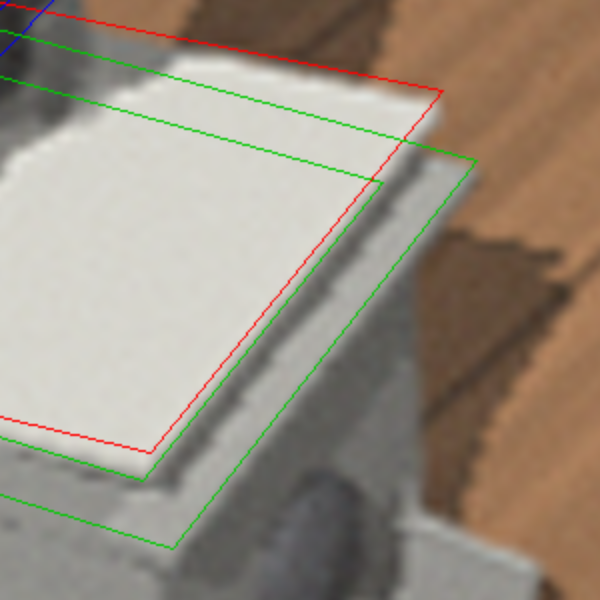

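View pics/i_z.png

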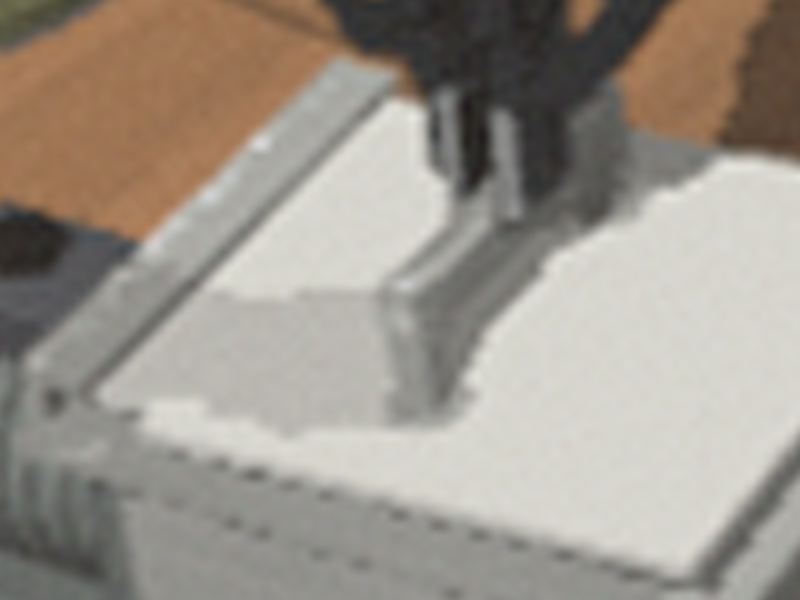

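Request:
play_rows([
  [[0,0,0,1.5,0],[0,0,0,3,0],[0,0,0,4.5,0],[0,0,0,6,0],[0,0,0,6,0]],
])

```text
t: 12.8
tool_pos: [0.5523, -0.2392, 0.2399]
tcp_rot: [[0.985, 0.172, -0.001], [0.172, -0.985, 0.0], [-0.001, -0.001, -1.0]]
wrist_force: [-2.6, 0.0, -9.2]
opening: 0.111
```

Request:
play_rows([
  [[0,0,0,1,0],[0,0,0,2,0],[0,0,0,3,0],[0,0,0,3,0]],
])

```text
t: 13.2
tool_pos: [0.5535, -0.2393, 0.2438]
tcp_rot: [[0.985, 0.172, 0.001], [0.172, -0.985, -0.0], [0.001, 0.001, -1.0]]
wrist_force: [-1.5, -0.3, -7.1]
opening: 0.11
```

Run:
```python
from h import *
shots('j',0.12)
im=cv2.imread("pics/j_scene.png"); cv2.imwrite("pics/j_z.png",im[200:600,150:750])
```

```text
t 13.2 mill xy [-4.27514715 -0.01572435] z 243.78910937967504 dyaw 0.0002519207416725455 F [-1.5 -0.3 -7.1] M [-0.    0.1  -0.01] op 0.11
```

View pics/j_z.png

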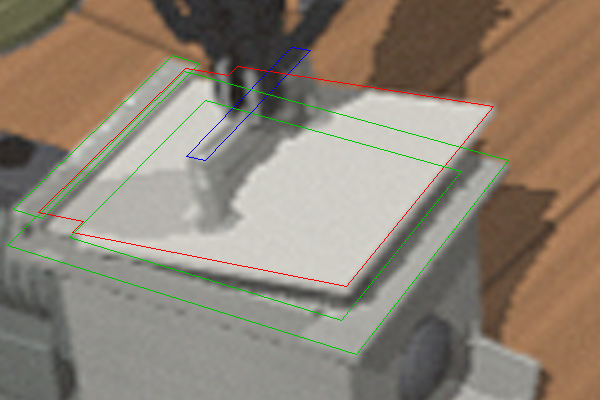

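Request:
play_rows([
  [[0,-1.3,-0.2,-2,0],[0,-2.7,-0.5,-4,0],[0,-2.7,-0.5,-6,0],[0,-2.7,-0.5,-8,0],[0,-2.7,-0.5,-9,0]],
])

```text
t: 13.8
tool_pos: [0.5502, -0.2397, 0.2342]
tcp_rot: [[0.985, 0.172, -0.0], [0.172, -0.985, 0.0], [-0.0, -0.0, -1.0]]
wrist_force: [-0.4, -0.6, -4.8]
opening: 0.112
```

Request:
play_rows([
  [[0,0,0,-1,0],[0,0,0,-2,0],[0,0,0,-3,0],[0,0,0,-4,0],[0,0,0,-4,0]],
])

```text
t: 14.3
tool_pos: [0.5505, -0.2397, 0.2304]
tcp_rot: [[0.985, 0.172, 0.001], [0.172, -0.985, -0.0], [0.001, 0.0, -1.0]]
wrist_force: [1.0, -0.8, -2.2]
opening: 0.109
```

Run:
```python
from h import *
shots('k',0.09)
im=cv2.imread("pics/k_scene.png"); cv2.imwrite("pics/k_z.png",im[200:600,150:750])
```

```text
t 14.3 mill xy [-7.30266357  0.02966836] z 230.4026497277874 dyaw 0.00023166869793606049 F [ 1.  -0.8 -2.2] M [ 0.01 -0.12 -0.02] op 0.109
```

View pics/k_z.png

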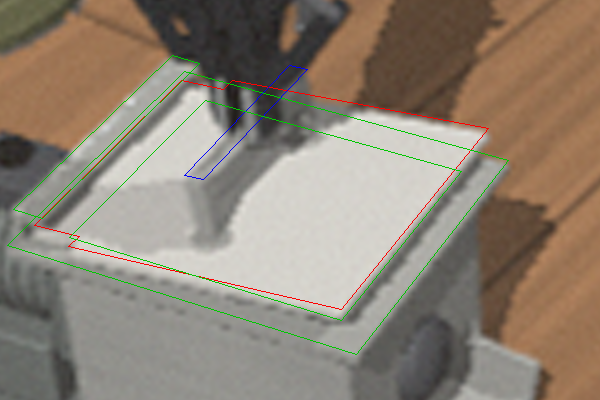

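Request:
play_rows([
  [[0,0,0,-1,0],[0,0,0,-2,0],[0,0,0,-3,0],[0,0,0,-4,0],[0,0,0,-4,0]],
])

```text
t: 14.9
tool_pos: [0.5506, -0.2397, 0.2265]
tcp_rot: [[0.985, 0.172, 0.001], [0.172, -0.985, -0.0], [0.001, 0.0, -1.0]]
wrist_force: [2.2, 0.3, -0.0]
opening: 0.11
```

Request:
play_rows([
  [[0,0.5,0,-1,0],[0,1,0.2,-2,0],[0,1.5,0.3,-3,0],[0,2,0.3,-4,0],[0,2,0.3,-4,0]],
])

```text
t: 15.4
tool_pos: [0.5518, -0.2394, 0.2218]
tcp_rot: [[0.985, 0.172, -0.001], [0.172, -0.985, 0.0], [-0.001, -0.0, -1.0]]
wrist_force: [2.5, -0.9, -0.2]
opening: 0.108
```

Run:
```python
from h import *
shots('l',0.02)
im=cv2.imread("pics/l_scene.png"); cv2.imwrite("pics/l_z.png",im[200:600,150:750])
```

```text
t 15.4 mill xy [-5.92119565  0.14481655] z 221.75795744634965 dyaw -1.7655922828624382e-05 F [ 2.5 -0.9 -0.2] M [-0.02 -0.14 -0.03] op 0.108
```

View pics/l_z.png

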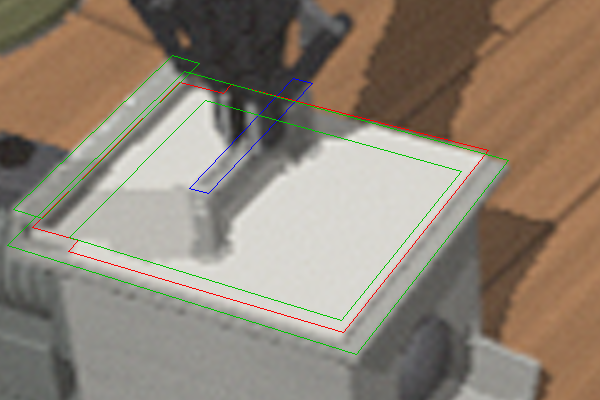

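Request:
play_rows([
  [[0,0,0,-1,0],[0,0,0,-2,0],[0,0,0,-3,0],[0,0,0,-3,0]],
])

```text
t: 15.9
tool_pos: [0.5521, -0.2394, 0.2209]
tcp_rot: [[0.985, 0.172, 0.001], [0.172, -0.985, -0.0], [0.001, 0.0, -1.0]]
wrist_force: [-1.6, 2.4, 11.7]
opening: 0.113
```

Request:
play_rows([
  [[0,0,0,1.5,0],[0,0,0,1.5,0],[0.25,0,0,1.5,0],[0.4,0,0,2,0],[0.5,0,0,4,0]],
])

```text
t: 16.4
tool_pos: [0.5519, -0.2395, 0.2229]
tcp_rot: [[0.985, 0.172, -0.001], [0.172, -0.985, 0.0], [-0.001, -0.0, -1.0]]
wrist_force: [0.6, -0.2, -0.9]
opening: 0.496
```

Request:
play_rows([
  [[0.6,0,0,5,0],[0.6,0,0,25,0],[0.6,0,0,60,0],[0.6,0,0,100,0],[0.6,0,0,130,0]],
])

```text
t: 16.9
tool_pos: [0.5523, -0.2397, 0.3562]
tcp_rot: [[0.985, 0.172, 0.002], [0.172, -0.985, -0.001], [0.002, 0.001, -1.0]]
wrist_force: [0.6, -0.1, -0.3]
opening: 0.602
```

Request:
play_rows([
  [[0.6,-20,40,0,0],[0.6,-40,80,0,0],[0.6,-60,125,0,0],[0.6,-80,170,0,0],[0.6,-80,200,0,0]],
])

```text
t: 17.4
tool_pos: [0.4699, -0.0368, 0.3543]
tcp_rot: [[0.985, 0.174, 0.001], [0.174, -0.985, 0.001], [0.001, -0.001, -1.0]]
wrist_force: [0.6, -1.1, -0.2]
opening: 0.599
```

Run:
```python
from h import *
o=observe(); print(o["t"],o["tool_pos"],o["wrist_force"],o["opening"])
for n,box in(("top",(310,160,440,275)),("scene",(140,170,300,290))):
    c=camera(n); big=cv2.resize(c["image"],None,fx=5,fy=5,interpolation=cv2.INTER_CUBIC)
    L=[MILL[0]-.0055*.985,MILL[1]-.0055*.172,MILL[2]]
    for q,col in((PL,(255,0,0)),(BAR,(0,0,255))):
        cv2.polylines(big,[np.int32(np.round((P(c,tr(L,np.float64(q)+[0,0,217]))+.5)*5))],True,col,1)
    save(big[box[1]*5:box[3]*5,box[0]*5:box[2]*5],"end_"+n); save(c,"endfull_"+n)
    for q in("mould","tub","brush"):
        print(n,q,[(np.round(d["at"],3),round(d["score"],2)) for d in look_for(c,q)[:1]])
```

```text
17.4 [ 0.46988735 -0.03676599  0.35432284] [ 0.56415923 -1.14576685 -0.21435327] 0.5989490366310236
top mould [(array([ 0.812, -0.014,  0.053]), 0.83)]
top tub [(array([0.469, 0.473, 0.086]), 0.67)]
top brush [(array([ 0.441, -0.474,  0.015]), 0.67)]
scene mould [(array([ 0.803, -0.022,  0.04 ]), 0.72)]
scene tub [(array([0.486, 0.466, 0.053]), 0.57)]
scene brush [(array([ 0.446, -0.48 ,  0.016]), 0.73)]
```

View pics/end_top.png

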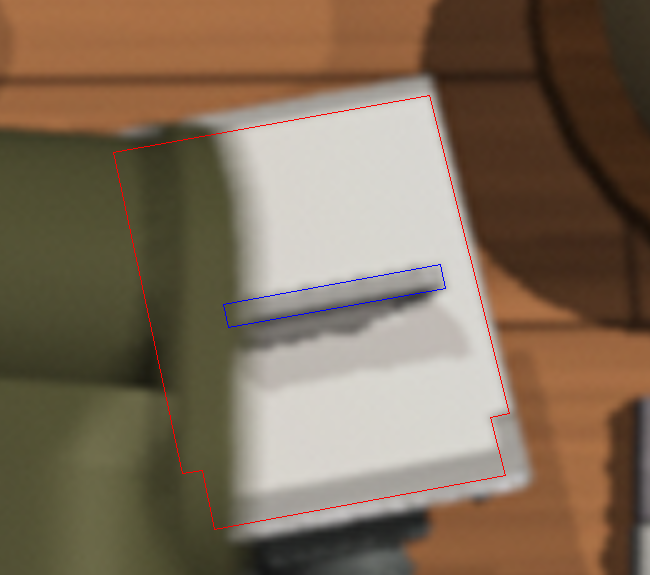

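View pics/end_scene.png

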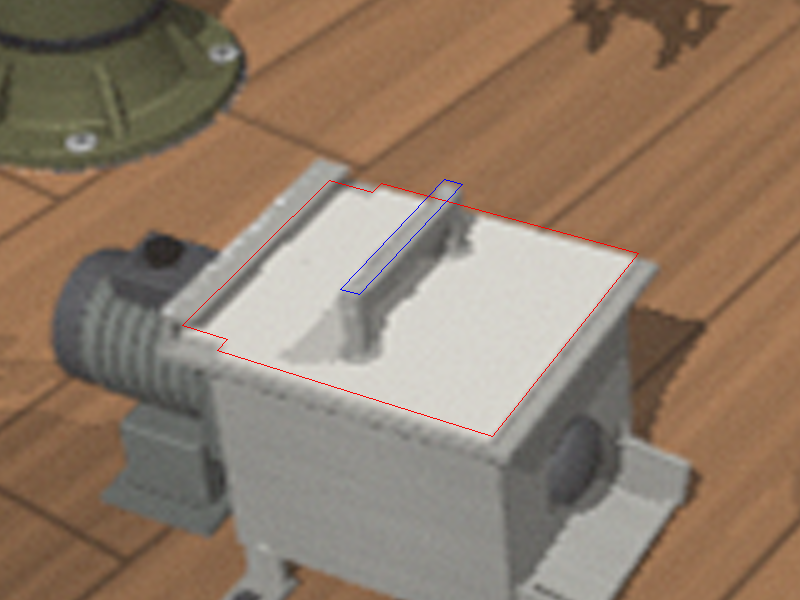

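```bash
python3 -c "
from cell import sign_off
print(sign_off())"
```

```text
the job is handed in; nothing more can be done
None
```

The lid is back on the mill: it lies flat on the rim with its lip under the ledge, and it has been released. I handed the job in at about 17.5 s of the 51 s allowed. The sign-off gives no verdict.

**What I did:** The tool can only point straight down, so I gripped just the top of the handle bar and let the lid pivot in the fingers.
- **Tilting:** I rested the front rib on the front rim and pressed down until the lip met the rear rim, a tilt of about 0.08 rad.
- **Hooking:** I slid the lip under the ledge, then lifted against the ledge to bring the tilt to about 0.12 rad with the lip about 6 mm in.
- **Lowering:** I brought the front down over about 2 s until the force showed it was seated. Then I eased off, opened the fingers and moved the arm clear.

**Last checks:**
- **Lid position:** In both pictures, the lid's outline matches a model lying flat at rim height. The match was judged by eye, with the scene camera showing its usual 1–2 pixel offset. The bar centre sits about 5.5 mm behind the mouth's centre, which puts the lip about 12 mm under the ledge. It is about 0.1 mm off sideways, going by the tool's position just before release.
- **Other items:** The mould, tub and brush were found within about 5 mm of where they started, which is within the detector's error.
- **Forces:** The highest wrist force I read was about 31 N, well under the 120 N limit.

**Discrepancy:** At the first tilt, the picture suggested nearer 0.07 rad than the 0.08 rad expected from the geometry. That was close to the 0.06 rad minimum, so I raised the front further before lowering it.

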